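# Wind the brass disc out and read it with the infrared thermometer

### The job

Wind the handwheel clockwise until the carriage touches the stop, so that the brass disc comes out from behind the screen. Then pick up the infrared thermometer and point its lens at the middle of the disc, roughly square to it and from about 100 mm away, and hold it steady there for at least one and a half seconds without touching the slide with it. Finally lay the thermometer flat on its grey pad again without dropping it, the carriage still at the stop, and leave the other things on the bench alone.

Things in the scene. Friction and masses are not known exactly. Their poses are not given: they have to be found in the camera images.
- thermometer: grey pistol-shaped infrared thermometer, 0.22 kg, lying on its side. Origin on the barrel's axis, 19 mm above the pad; z up as it lies. Barrel along x from -85 mm (rear) to +85 mm (lens); it measures towards +x. Barrel 42 mm wide (y), 38 mm thick (z). Black handle, 36 mm wide, leaves at x = -52 mm towards -y, to y = -106 mm. Free to grip across y from x = -10 to +50 mm
- muzzle (a point): centre of the lens at the front of the thermometer's barrel; same axes as the thermometer
- pad: thin grey felt pad, 260 mm (its x) by 220 mm (its y), 4 mm thick, fixed on the bench; origin at the centre of its underside. The thermometer's place
- slide_bed: annealing slide fixed on the bench: steel bed 400 (x) by 120 (y) by 18 mm, origin at the centre of its underside. Green gearbox, 70 mm high, with the handwheel at x = -160 mm; steel stop block across the bed at x = -65 to -47 mm, 54 mm high; upright steel screen at y = -63 mm from x = 55 to 170 mm, 156 mm high
- carriage (a joint): the carriage's distance from the stop block in m: 0 = touching the stop, grows towards the bed's +x (range 0 to 0.1). The carriage is an aluminium plate 90 x 100 mm bearing a pale soldering block up to 155 mm above the bench; rack and pinion tie it to the handwheel
- handwheel (a joint): angle of the handwheel in rad, 0 = carriage at the stop; turning clockwise seen from above lowers it and draws the carriage to the stop, 20 mm of travel per rad
- wheel_axis (a point): on the handwheel's upright axis, at the wheel's underside, 72 mm above the bench. The wheel is a 125 mm steel ring with three spokes
- crank_top (a point): top centre of the handwheel's revolving upright wooden handle: 22 mm across, 44 mm tall (top 136 mm above the bench, foot 92 mm), 55 mm from the wheel's axis; it spins freely on its pin
- disc (a point): plain brass disc, 60 mm across, fixed on the soldering block's sloping face, on the carriage (behind the screen at the start, 112 mm above the bench). Origin at the centre of its outer face; its z axis points squarely out of the face: towards the bed's -y and 20 degrees upwards
- hammer: hammer lying on its side, about 250 mm long; bystander. Origin at its underside as it lies
- bench_block: square steel bench block 70 x 70 x 26 mm; bystander. Origin at its underside as it lies
- tin: low open round steel tin, 76 mm across, 42 mm tall; bystander. Origin at its underside as it lies
- jar: open glass jar, 84 mm across, 85 mm tall; bystander. Origin at its underside as it lies
- flux: white closed bottle, 48 mm across, 130 mm tall; bystander. Origin at its underside as it lies
- tape: roll of tape lying flat, 70 mm across, 25 mm tall; bystander. Origin at its underside as it lies
- square: small steel try square lying flat, blade 100 mm, beam 70 mm, 14 mm thick; bystander. Origin at its underside as it lies

How it is judged:
By the outcome, as a careful person would: the job done as asked, in the order asked, and still so for the second after the job is handed in, with the robot touching nothing.
It also fails if it takes over 58 s, if anything falls off the work surface, if the arm or the gripper's body presses on something with over 40 N, if the wrist force passes 120 N, or if a joint passes its speed limit or range.

### The arm

A 7-joint arm with a two-finger parallel gripper is mounted at the origin on the work surface. World frame = base frame: x ahead of the robot, y to its left, z up, the work surface at z = 0. Lengths are in m, angles in degrees, forces in N, time in s.
With the tool pointing down it reaches from about 0.425 to 0.8 m from the base axis. Payload 8.3 kg.
Tool frame: the origin (TCP) lies between the finger pads; the fingertips stand 8 mm ahead of it and the grasp point (between the pads) lies 11 mm behind it; x points along the fingers, y is the direction in which the jaws open and shut, and the axes are right-handed (so a half turn about x gives the same grasp; the last joint's range is limited). The gripper opens to 85 mm and grips with 20 to 120 N. Pads are 22 mm wide; open, the fingers measure 114 mm over their backs; the gripper's body (76 mm by 85 mm) begins 54 mm behind the grasp point. The pads swing forward as they close: fully open they stand 13 mm farther back than shut.
Start: joints at [62.344, 21.967, 0.94, 78.501, -0.361, 79.538, -2.664], TCP at [0.255, -0.571, 0.239] pointing down, gripper open.
Joint ranges: [-169.22, 169.22], [-14.56, 117.87], [-87.37, 89.26], [10.42, 133.3], [-82.24, 262.24], [0.94, 117.77], [-172.7, 172.7]. Speed limits (degrees/s): [136.94, 136.94, 172.46, 172.46, 180, 180, 180].

### API

Orientations are given as a 3x3 rotation matrix whose columns are the frame's x, y, z axes.
In Python, from station import robot gives the robot as it stands. The module is installed in compiled form; this text tells all that it offers.
- The arm moves only by the tool servo_tool, never from a script. Its argument "steps" is a list that holds one entry, the list of rows, each a list of 7 numbers: the shift along the tool's x, y, z in mm, then the turn, a rotation vector about the tool's x, y, z in degrees, then the closure, from 0 (fully open) to 1 (shut). In form: [[[dx, dy, dz, ax, ay, az, fingers], ...]]. A call has 1 to 8 rows; each row is the pose to reach, as a shift and turn from the pose commanded when the call began, along the tool's axes at that moment; what a row does not reach only later rows make up. A row lasts 1/10 s, in which the tool goes at most 50 mm and 8.59 degrees, less where a joint would pass 70% of its speed; a pose out of reach is approached as far as the arm can. A call with a gripper value outside its range is refused whole. The fingers move at their own pace and stop on an object; "squeeze" is the grip in N (left out, the last holds). Time passes only in rows, so rows that repeat a pose let the fingers close. It gives the time, the measured TCP pose, the force and the opening at its end, in the units of the state.
- robot.sense(): the state, without advancing time (a new reading comes with each control period).
- robot.snapshot(name): name is "scene" or "top"; returns (picture, depth): 420x560x3 uint8, red, green, blue; 420x560 float32, m along the optical axis (not along the pixel's ray), 0 where there is no reading.
- robot.calibration(name): a dict with "fx", "fy", "cx", "cy" (pixels), "cam_to_world" (4x4, takes a point from camera to world coordinates). Camera axes: x right, y down, z forward; pixel columns grow to the right and rows downward; lengths in m; the calibration is good to about 2 mm. A picture is of the moment at which its call begins. calibration takes no time and is no camera call.
- robot.job_done(): hands the job in, once; it reports no verdict.
The state is a dict: "t": time; "q": joint angles; "dq": joint speeds; "joint_torque": joint torques, N m; "tool_pos": TCP position; "orientation": TCP orientation; "ft_force": force on the tool from outside, world axes, zero at the start; "torque": the same for the moment, N m; "width": opening from 0.0 (shut) to 1.0 (fully open).
Only numpy, scipy, OpenCV 4.12 (cv2) and the standard library are available. Lean on these libraries where they do the work, as an engineer would, in place of code of your own. Each camera call takes 0.05 s, during which the arm holds its last target. There are 200 camera calls.

## Working session

There is one attempt and no reset: what is moved stays moved. The work goes in short steps, Python scripts to look and compute and a tool call to move; the robot and the scene stay as the last step left them, time stands still between calls to the robot, and variables do not carry over. Pictures are saved under pics/ and viewed, about 8 in all and at most 12, crops included, and the job is handed in when it is done.

Besides the shell and the picture viewer there is one more tool, called after "Emit:" by a JSON object that holds its "op" and its "data". servo_tool: Moves the arm, as the interface text tells. Its arguments: {"type":"object","properties":{"steps":{"type":"array"},"squeeze":{"type":"number"}},"required":["steps"]}

```bash
mkdir -p pics
cat > h.py <<'E'
import numpy as np,cv2
from station import robot
def snap(n):
    p,d=robot.snapshot(n); np.savez('%s.npz'%n,p=p,d=d); return p,d
def world(n,d,u,v,z=None):
    c=robot.calibration(n); T=np.array(c['cam_to_world'])
    r=np.array([(u-c['cx'])/c['fx'],(v-c['cy'])/c['fy'],1.])
    if z is None: q=r*d[int(round(v)),int(round(u))]
    else:
        rw=T[:3,:3]@r; q=r*(z-T[2,3])/rw[2]
    return T[:3,:3]@q+T[:3,3]
def proj(n,P):
    c=robot.calibration(n); T=np.array(c['cam_to_world'])
    q=T[:3,:3].T@(np.array(P)-T[:3,3]); return c['fx']*q[0]/q[2]+c['cx'],c['fy']*q[1]/q[2]+c['cy']
def save(name,p,box=None,k=1):
    if box: p=p[box[1]:box[3],box[0]:box[2]]
    cv2.imwrite('pics/'+name,cv2.resize(p[:,:,::-1],None,fx=k,fy=k,interpolation=cv2.INTER_CUBIC))
E
python3 - <<'E'
from h import *
a,_=snap('top');b,_=snap('scene')
save('top0.png',a,k=1.4);save('scene0.png',b,k=1.4)
for n in('top','scene'):
    c=robot.calibration(n);print(n,c['fx'],np.round(c['cam_to_world'],3))
s=robot.sense();print(s['t'],s['tool_pos'],np.round(s['orientation'],3),s['ft_force'],s['width'])
E
```

```text
top 484.6039827788668 [[ 0.008 -0.986  0.167  0.356]
 [-1.    -0.009 -0.006 -0.006]
 [ 0.008 -0.167 -0.986  1.514]
 [ 0.     0.     0.     1.   ]]
scene 414.56303915672964 [[-0.151  0.704 -0.694  1.381]
 [ 0.988  0.102 -0.112  0.107]
 [-0.009 -0.703 -0.711  0.889]
 [ 0.     0.     0.     1.   ]]
0.1 [ 0.25457092 -0.57032098  0.23833825] [[-0.001  0.408 -0.913]
 [ 0.002 -0.913 -0.408]
 [-1.    -0.002  0.   ]] [-0.1919259  -0.62920838 -0.15662545] 1.001793102518945
```

View pics/top0.png

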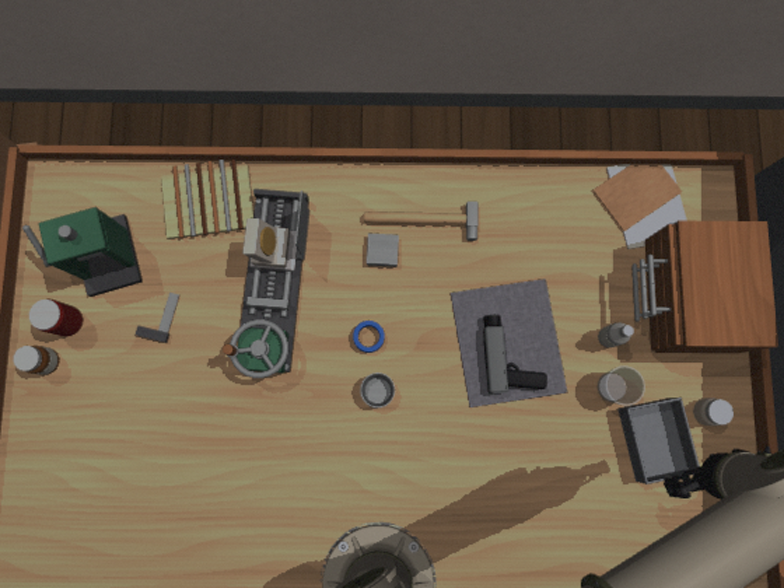

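View pics/scene0.png

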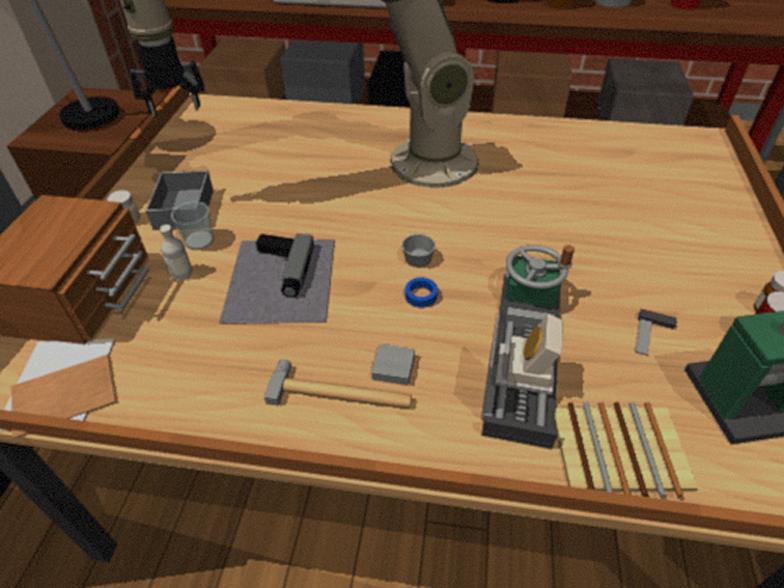

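The top view shows the slide at left (wheel hub at about 259,348 of the 1.4x picture, crank at 229,351). The thermometer lies on its pad at right, with the lens at about 492,318 and the handle towards 545,380. I'll enlarge both.

Run:
```python
from h import *
f=np.load('top.npz');p=f['p'];d=f['d']
A=cv2.resize(p[130:275,150:225],None,fx=4,fy=4,interpolation=cv2.INTER_CUBIC)
B=cv2.resize(p[195:295,315:410],None,fx=4.9,fy=4.9,interpolation=cv2.INTER_CUBIC)
C=np.zeros((580,300+466,3),np.uint8);C[:,:300]=A;C[:B.shape[0],300:300+B.shape[1]]=B[:,:466]
save('crop1.png',C)
def W(u,v,z=None): return np.round(world('top',d,u,v,z),4)
for n,u,v in[('hub',259,348),('crank',229,351),('crank',231,350),('barrelmid',497,360),('hand',530,378)]:
    print(n,W(u/1.4,v/1.4))
# points cloud of all pixels
v,u=np.mgrid[0:420,0:560]
c=robot.calibration('top');T=np.array(c['cam_to_world'])
X=np.stack([(u-c['cx'])/c['fx']*d,(v-c['cy'])/c['fy']*d,d],-1)@T[:3,:3].T+T[:3,3]
# thermometer: above pad z>0.015
m=(X[...,2]>0.012)&(u>320)&(u<400)&(v>215)&(v<290)
P=X[m];print(len(P),P.min(0),P.max(0))
hsv=cv2.cvtColor(p,cv2.COLOR_RGB2GRAY)
np.save('X.npy',X)
m2=(X[...,2]>0.028)&(u>320)&(u<400)&(v>215)&(v<290)
cnt,_=cv2.findContours(m2.astype(np.uint8),0,2);
print([ (cv2.contourArea(k),cv2.minAreaRect(k)) for k in cnt if cv2.contourArea(k)>30])
Q=X[m2];print(np.round(Q.min(0),3),np.round(Q.max(0),3))
for z in(0.115,0.125,0.130):
    m3=(X[...,2]>z)&(u<230)&(u>140)&(v>225)&(v<275);print(z,m3.sum(),X[m3].mean(0) if m3.any() else 0)
```

```text
hub [0.4844 0.2519 0.0929]
crank [0.4738 0.3043 0.1371]
crank [0.4758 0.3    0.1387]
barrelmid [ 0.4676 -0.2555  0.0403]
hand [ 0.4293 -0.3259  0.0419]
1208 [ 0.35621394 -0.38872957  0.01207351] [ 0.56790872 -0.00607681  1.51365733]
[(1009.0, ((367.6551818847656, 251.3621063232422), (55.972660064697266, 41.93796920776367), 85.2363510131836))]
[ 0.356 -0.363  0.028] [ 0.568 -0.006  1.514]
0.115 83 [0.43852911 0.20499117 0.58194542]
0.125 77 [0.43561084 0.19748962 0.61794726]
0.13 72 [0.43275842 0.19016678 0.65196294]
```

View pics/crop1.png

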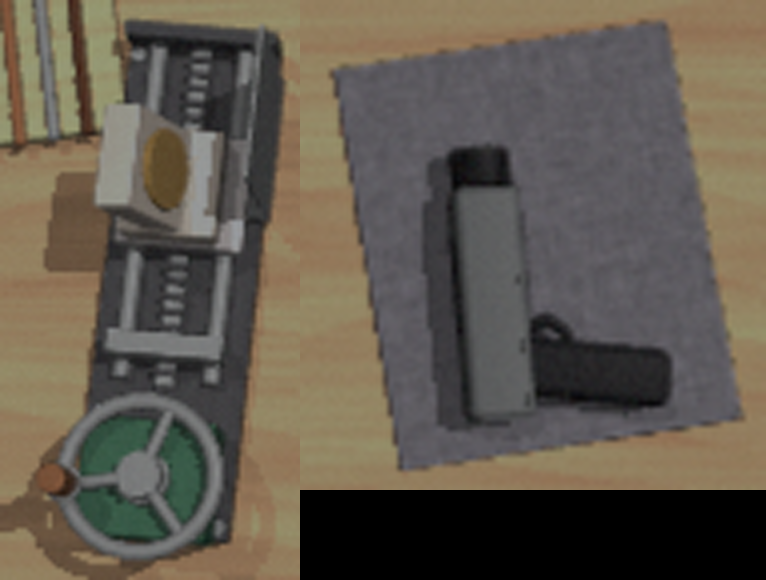

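The crop shows the carriage well away from the stop, with the disc facing right (bed -y). The crank is at crop (52,478) and the rim centre at about (141,475). The barrel's top face runs from (487,187) to (502,415) and the handle points right. Next I compute poses.

```bash
cat > m1.py <<'E'
from h import *
f=np.load('top.npz');d=f['d']
a=lambda x,y:(150+x/4,130+y/4); b=lambda x,y:(315+(x-300)/4.9,195+y/4.9)
W=lambda t,z=None: np.round(world('top',d,t[0]-.5,t[1]-.5,z),4)
print('bed L far/near',W(a(127,22),.018),W(a(90,395),.018),'R far/near',W(a(283,35),.018),W(a(232,543),.018))
print('rim centre',W(a(141.5,475),.09),'hub',W(a(138,476),.093),'crank top',W(a(50,477),.136))
print('stop block near/far top edge',W(a(165,356),.054),W(a(165,333),.054))
print('carriage near edge L,R',W(a(120,243),.04),W(a(235,250),.04))
print('disc',W(a(165,168)),W(a(165,168),.112))
print('therm front',W(b(487.5,187),.042),'rear',W(b(502,415),.042),'lens top',W(b(479,150),.04),'L/R',W(b(462,300),.042),W(b(528,300),.042))
print('pad',[W(b(*q),.004) for q in((333,72),(665,22),(743,418),(402,470))])
X=np.load('X.npy')
for n,t in(('crank',a(50,477)),('hub',a(138,476)),('carr',a(215,190)),('blk',a(120,160)),('dis',a(165,168)),('dis',a(165,145)),('dis',a(165,190)),('screen',a(258,90))): print(n,W(t))
E
python3 m1.py
```

```text
bed L far/near [0.8562 0.2919 0.018 ] [0.5541 0.3083 0.018 ] R far/near [0.8466 0.1665 0.018 ] [0.4406 0.1945 0.018 ]
rim centre [0.4856 0.2528 0.09  ] hub [0.4846 0.2548 0.093 ] crank top [0.4795 0.3093 0.136 ]
stop block near/far top edge [0.5797 0.2451 0.054 ] [0.5975 0.2457 0.054 ]
carriage near edge L,R [0.6702 0.2857 0.04  ] [0.6655 0.1964 0.04  ]
disc [0.7098 0.2388 0.1212] [0.7121 0.2404 0.112 ]
therm front [ 0.5422 -0.2498  0.042 ] rear [ 0.4011 -0.2561  0.042 ] lens top [ 0.5658 -0.2452  0.04  ] L/R [ 0.4716 -0.2327  0.042 ] [ 0.4719 -0.2736  0.042 ]
pad [array([ 0.6209, -0.1576,  0.004 ]), array([ 0.6559, -0.3734,  0.004 ]), array([ 0.4017, -0.4148,  0.004 ]), array([ 0.3676, -0.199 ,  0.004 ])]
crank [0.4795 0.3094 0.1354]
hub [0.4845 0.2546 0.0943]
carr [0.7046 0.2082 0.0751]
blk [0.7098 0.2677 0.1435]
dis [0.7098 0.2388 0.1212]
dis [0.7272 0.2394 0.1214]
dis [ 0.3562 -0.0061  1.5137]
screen [0.7619 0.1685 0.1486]
```

Emit:
{"op": "servo_tool", "data": {"steps": [[[0, -50, -40, 0, 0, 0, 0], [0, -120, -130, 0, 0, 0, 0], [0, -165, -190, 0, 0, 0, 0], [0, -190, -240, 0, 0, 0, 0], [0, -215, -280, 0, 0, 0, 0], [0, -240, -315, 0, 0, 0, 0], [0, -270, -350, 0, 0, 0, 0], [0, -300, -380, 0, 0, 0, 0]]]}}

```text
t: 0.9
tool_pos: [0.4409, -0.2165, 0.2391]
orientation: [[-0.0, 0.408, -0.913], [0.0, -0.913, -0.408], [-1.0, -0.0, 0.0]]
ft_force: [0.3, -0.0, 0.3]
width: 0.997
```

Emit:
{"op": "servo_tool", "data": {"steps": [[[0, -45, -20, 0, 0, 0, 0], [0, -90, -40, 0, 0, 0, 0], [0, -136, -61, 0, 0, 0, 0], [0, -182, -81, 0, 0, 0, 0], [0, -227, -101, 0, 0, 0, 0], [0, -273, -122, 0, 0, 0, 0], [0, -318, -142, 0, 0, 0, 0], [0, -364, -162, 0, 0, 0, 0]]]}}

```text
t: 1.7
tool_pos: [0.4394, 0.1816, 0.2393]
orientation: [[0.0, 0.407, -0.913], [-0.0, -0.913, -0.407], [-1.0, 0.0, -0.0]]
ft_force: [1.1, -0.2, 0.2]
width: 1.0
```

Emit:
{"op": "servo_tool", "data": {"steps": [[[0, 0, 0, 0, 0, 0, 0], [0, 0, 0, 0, 0, 0, 0], [0, 0, 0, 0, 0, 0, 0]]]}}

```text
t: 2.0
tool_pos: [0.4401, 0.1786, 0.239]
orientation: [[-0.001, 0.406, -0.914], [-0.001, -0.914, -0.406], [-1.0, 0.0, 0.001]]
ft_force: [-0.0, -0.6, 0.9]
width: 1.001
```

```bash
cat >> h.py <<'E'
def mv(target,z=None):
    s=robot.sense();R=np.array(s['orientation']);p=np.array(s['tool_pos'])
    print('t',s['t'],'p',np.round(p,4),'q',np.round(s['q'],1),'shift mm',np.round(R.T@(np.array(target)-p)*1e3,1),'F',np.round(s['ft_force'],1))
E
python3 - <<'E'
from h import *
mv([.4795,.3088,.20]);mv([.4795,.3088,.112])
E
```

```text
t 2.0 p [0.4401 0.1786 0.239 ] q [ 10.4   5.9 -38.7  99.7   3.8  75.8 -95.1] shift mm [  38.8 -103.   -88.9] F [-0.  -0.6  0.9]
t 2.0 p [0.4401 0.1786 0.239 ] q [ 10.4   5.9 -38.7  99.7   3.8  75.8 -95.1] shift mm [ 126.8 -103.   -89. ] F [-0.  -0.6  0.9]
```

Emit:
{"op": "servo_tool", "data": {"steps": [[[10, -35, -30, 0, 0, 0, 0], [25, -70, -60, 0, 0, 0, 0], [40, -103, -89, 0, 0, 0, 0], [75, -103, -89, 0, 0, 0, 0], [105, -103, -89, 0, 0, 0, 0], [127, -103, -89, 0, 0, 0, 0], [127, -103, -89, 0, 0, 0, 0]]]}}

```text
t: 2.7
tool_pos: [0.4785, 0.3067, 0.1087]
orientation: [[-0.005, 0.405, -0.914], [-0.004, -0.914, -0.405], [-1.0, 0.002, 0.007]]
ft_force: [-0.2, -0.9, -0.1]
width: 1.0
```

Run:
```python
from h import *
mv([.4795,.3088,.112]);p,d=snap('scene');save('s1.png',p,(330,150,440,230),7)
```

```text
t 2.7 p [0.4785 0.3067 0.1087] q [  -5.    26.2  -39.8   95.7   18.1   65.1 -115.8] shift mm [-3.3 -1.5 -1.8] F [-0.2 -0.9 -0.1]
```

View pics/s1.png

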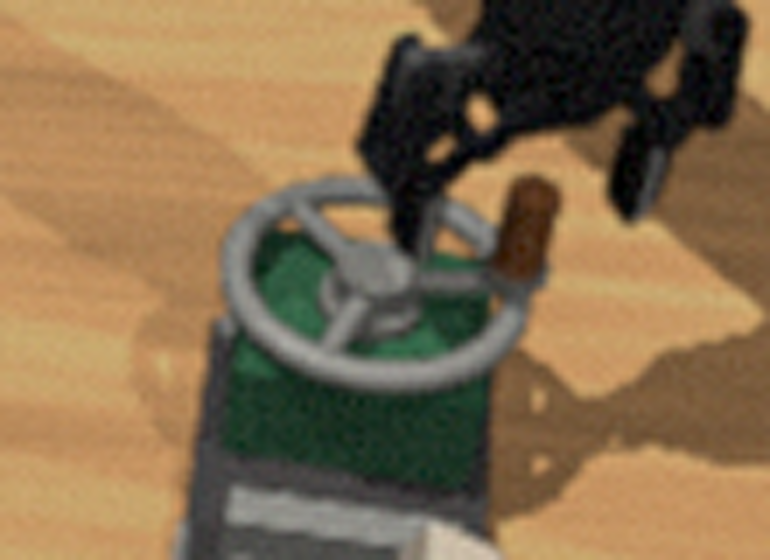

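The crank handle stands midway between the open fingertips (410,245 and 635,215, with the crank at 525,228), so I close on it.

Emit:
{"op": "servo_tool", "data": {"steps": [[[-4, 0, 0, 0, 0, 0, 0.6], [-4, 0, 0, 0, 0, 0, 1], [-4, 0, 0, 0, 0, 0, 1], [-4, 0, 0, 0, 0, 0, 1], [-4, 0, 0, 0, 0, 0, 1], [-4, 0, 0, 0, 0, 0, 1]]], "squeeze": 60}}

```text
t: 3.35
tool_pos: [0.4796, 0.3104, 0.1172]
orientation: [[0.001, 0.408, -0.913], [0.0, -0.913, -0.408], [-1.0, 0.0, -0.001]]
ft_force: [-0.7, -1.5, 6.4]
width: 0.24
```

```bash
cat >> h.py <<'E'
def arc(c,ang0,dangs,r=.0553):
    R=np.array(robot.sense()['orientation']);P=lambda a:np.array([c[0]+r*np.cos(np.radians(a)),c[1]+r*np.sin(np.radians(a)),0])
    for a in dangs: 
        w=P(ang0+a)-P(ang0);print(ang0+a,np.round(R.T@w*1e3,1))
E
python3 - <<'E'
from h import *
mv([.4795,.3088,.112]);s=robot.sense();p=s['tool_pos'];print(s['width'],s['torque'])
v=p-np.array([.485,.2538,p[2]]);print(np.linalg.norm(v[:2]),np.degrees(np.arctan2(v[1],v[0])))
arc([.485,.2538],96,-np.arange(1,9)*10)
E
```

```text
t 3.35 p [0.4796 0.3104 0.1172] q [  -5.    25.7  -40.1   95.2   17.9   65.6 -115.7] shift mm [5.2 1.4 0.7] F [-0.7 -1.5  6.4]
0.23976035408851845 [-0.29327495  0.26925882 -0.01254667]
0.05684493431809653 95.47729186230674
86 [ 0.   3.8 -8.9]
76 [  0.    9.  -16.9]
66 [  0.   15.6 -24. ]
56 [  0.   23.3 -29.8]
46 [  0.   31.9 -34.2]
36 [  0.1  41.1 -37. ]
26 [  0.1  50.7 -38.1]
16 [  0.1  60.3 -37.6]
```

Emit:
{"op": "servo_tool", "data": {"steps": [[[0, 4, -9, 0, 0, 0, 1], [0, 9, -17, 0, 0, 0, 1], [0, 15, -24, 0, 0, 0, 1], [0, 23, -30, 0, 0, 0, 1], [0, 32, -34, 0, 0, 0, 1], [0, 41, -37, 0, 0, 0, 1], [0, 51, -38, 0, 0, 0, 1], [0, 60, -38, 0, 0, 0, 1]]]}}

```text
t: 4.15
tool_pos: [0.5388, 0.2715, 0.1172]
orientation: [[0.001, 0.408, -0.913], [0.002, -0.913, -0.408], [-1.0, -0.001, -0.002]]
ft_force: [-3.6, 1.8, 8.2]
width: 0.236
```

Run:
```python
from h import *
s=robot.sense();p=s['tool_pos'];print(p,s['width'],s['ft_force'],s['torque'])
v=p-np.array([.485,.2538,p[2]]);print(np.linalg.norm(v[:2]),np.degrees(np.arctan2(v[1],v[0])))
arc([.485,.2538],16,-np.arange(1,9)*10)
```

```text
[0.53883099 0.27145431 0.11718289] 0.23590583653947175 [-3.61800167  1.81217975  8.21261866] [ 0.4015475   0.90407952 -0.03057497]
0.05665200723282487 18.15732306889183
6 [-0.   9.4  2.2]
-4 [-0.  18.3  6. ]
-14 [-0.  26.3 11.2]
-24 [-0.1 33.4 17.8]
-34 [-0.1 39.2 25.5]
-44 [-0.1 43.5 34.1]
-54 [-0.1 46.3 43.3]
-64 [-0.1 47.5 52.9]
```

Emit:
{"op": "servo_tool", "data": {"steps": [[[0, 9, 2, 0, 0, 0, 1], [0, 18, 6, 0, 0, 0, 1], [0, 26, 11, 0, 0, 0, 1], [0, 33, 18, 0, 0, 0, 1], [0, 39, 25, 0, 0, 0, 1], [0, 43, 34, 0, 0, 0, 1], [0, 46, 43, 0, 0, 0, 1], [0, 47, 53, 0, 0, 0, 1]]]}}

```text
t: 4.95
tool_pos: [0.51, 0.2062, 0.1172]
orientation: [[0.003, 0.407, -0.913], [0.001, -0.913, -0.407], [-1.0, 0.0, -0.003]]
ft_force: [2.6, 3.3, 5.5]
width: 0.237
```

Run:
```python
from h import *
s=robot.sense();p=s['tool_pos'];print(p,s['width'],s['ft_force'],s['torque'])
v=p-np.array([.485,.2538,p[2]]);print(np.linalg.norm(v[:2]),np.degrees(np.arctan2(v[1],v[0])))
arc([.485,.2538],-64,-np.arange(1,13)*5)
```

```text
[0.51004519 0.20618008 0.11719994] 0.23679750361304516 [2.62011173 3.31538546 5.52284409] [ 0.66443081 -0.31397674 -0.03172953]
0.05380444517111095 -62.2583507032236
-69 [-0.  -0.   4.8]
-74 [-0.  -0.5  9.6]
-79 [-0.  -1.4 14.4]
-84 [-0.1 -2.7 19. ]
-89 [-0.1 -4.4 23.5]
-94 [-0.1 -6.4 27.9]
-99 [-0.1 -8.9 32. ]
-104 [ -0.1 -11.7  36. ]
-109 [ -0.1 -14.8  39.6]
-114 [ -0.1 -18.3  43. ]
-119 [ -0.1 -22.   46.1]
-124 [ -0.1 -26.   48.8]
```

Emit:
{"op": "servo_tool", "data": {"steps": [[[0, 0, 5, 0, 0, 0, 1], [0, -1, 10, 0, 0, 0, 1], [0, -2, 15, 0, 0, 0, 1], [0, -3, 19, 0, 0, 0, 1], [0, -4, 23, 0, 0, 0, 1], [0, -6, 28, 0, 0, 0, 1]]]}}

```text
t: 5.55
tool_pos: [0.482, 0.2007, 0.1172]
orientation: [[0.003, 0.407, -0.913], [0.001, -0.913, -0.407], [-1.0, -0.0, -0.003]]
ft_force: [2.8, 3.7, 5.1]
width: 0.236
```

Emit:
{"op": "servo_tool", "data": {"steps": [[[0, -1, 2, 0, 0, 0, 1], [0, -2, 4, 0, 0, 0, 1], [0, -4, 6, 0, 0, 0, 1]]]}}

```text
t: 5.85
tool_pos: [0.4807, 0.2008, 0.1175]
orientation: [[0.013, 0.405, -0.914], [0.003, -0.915, -0.405], [-1.0, 0.002, -0.013]]
ft_force: [35.2, 2.7, -20.5]
width: 0.237
```

Emit:
{"op": "servo_tool", "data": {"steps": [[[0, -1, 2, 0, 0, 0, 1], [0, -3, 4, 0, 0, 0, 1]]]}}

```text
t: 6.05
tool_pos: [0.4801, 0.2008, 0.1178]
orientation: [[0.02, 0.402, -0.915], [0.005, -0.916, -0.402], [-1.0, 0.004, -0.02]]
ft_force: [55.1, 4.3, -34.4]
width: 0.234
```

The stop has been reached: tangential force rises while the handle stays still. I ease off, release and lift, then look.

Emit:
{"op": "servo_tool", "data": {"steps": [[[0, 2, -3, 0, 0, 0, 1], [0, 4, -5, 0, 0, 0, 1], [0, 5, -7, 0, 0, 0, 1], [0, 5, -7, 0, 0, 0, 1]]]}}

```text
t: 6.45
tool_pos: [0.4814, 0.2008, 0.1173]
orientation: [[0.007, 0.406, -0.914], [0.002, -0.914, -0.406], [-1.0, 0.001, -0.007]]
ft_force: [14.4, 2.3, -2.9]
width: 0.236
```

Emit:
{"op": "servo_tool", "data": {"steps": [[[0, 0, 0, 0, 0, 0, 0.4], [0, 0, 0, 0, 0, 0, 0.4], [0, 0, 0, 0, 0, 0, 0.2], [-30, 0, 0, 0, 0, 0, 0], [-75, 0, 0, 0, 0, 0, 0], [-120, 0, 0, 0, 0, 0, 0], [-120, 40, 20, 0, 0, 0, 0], [-120, 85, 40, 0, 0, 0, 0]]]}}

```text
t: 7.25
tool_pos: [0.4754, 0.1083, 0.2377]
orientation: [[0.002, 0.413, -0.911], [0.001, -0.911, -0.413], [-1.0, 0.0, -0.003]]
ft_force: [1.1, -1.7, -0.1]
width: 0.998
```

Emit:
{"op": "servo_tool", "data": {"steps": [[[0, 45, 20, 0, 0, 0, 0], [0, 90, 40, 0, 0, 0, 0], [0, 135, 60, 0, 0, 0, 0], [0, 180, 80, 0, 0, 0, 0], [0, 225, 100, 0, 0, 0, 0], [0, 270, 120, 0, 0, 0, 0], [0, 300, 130, 0, 0, 0, 0], [0, 300, 130, 0, 0, 0, 0]]]}}

```text
t: 8.05
tool_pos: [0.4775, -0.2255, 0.2352]
orientation: [[-0.002, 0.4, -0.916], [-0.001, -0.916, -0.4], [-1.0, -0.0, 0.002]]
ft_force: [0.2, 0.9, -0.3]
width: 0.995
```

Run:
```python
from h import *
mv([0.48,-.25,.2]);p,d=snap('top');p2,_=snap('scene')
A=cv2.resize(p[130:275,150:225],None,fx=4,fy=4,interpolation=cv2.INTER_CUBIC)
B=cv2.resize(p2[160:320,330:430],None,fx=3.6,fy=3.6,interpolation=cv2.INTER_CUBIC)
C=np.zeros((580,300+360,3),np.uint8);C[:,:300]=A;C[:B.shape[0],300:]=B
save('s2.png',C)
```

```text
t 8.05 p [ 0.4775 -0.2255  0.2352] q [ 41.7  11.6 -23.1  93.2   4.7  76.3 -48.5] shift mm [35.2 23.5  7.4] F [ 0.2  0.9 -0.3]
```

View pics/s2.png

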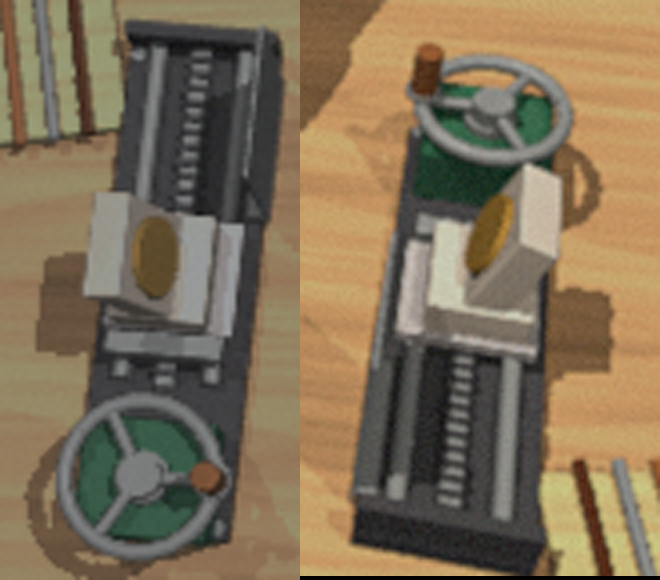

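```bash
cat > m2.py <<'E'
from h import *
X=np.load('X.npy')
m=(X[...,2]>.034)&(X[...,2]<.06)&(abs(X[...,0]-.48)<.11)&(X[...,1]<-.2)&(X[...,1]>-.30)
k=m&(X[...,0]>.455)
P=X[k];print(len(P),'z',np.median(P[:,2]))
(c,wh,an)=cv2.minAreaRect((P[:,:2]*1e3).astype(np.float32));print('rect',c,wh,an)
# slice centres
xs=np.arange(.455,.565,.012);C=[]
for x in xs:
    q=P[abs(P[:,0]-x)<.006];
    if len(q)>5: C.append((x,(q[:,1].min()+q[:,1].max())/2,np.ptp(q[:,1])))
C=np.round(C,4);print(C)
f=np.polyfit(C[:,0],C[:,1],1);print('angle',np.degrees(np.arctan(f[0])),'y at .484',np.polyval(f,.484))
print('x range',X[m][:,0].min(),X[m][:,0].max())
from scipy.optimize import least_squares
pt=(150+156/4-.5,130+258/4-.5);ps=(330+191/3.6-.5,160+234/3.6-.5)
r=least_squares(lambda p:np.r_[np.subtract(proj('top',p),pt),np.subtract(proj('scene',p),ps)],[.64,.24,.11]);print('disc',r.x,r.fun, 'z112',world('top',None,*pt,z=.112),world('scene',None,*ps,z=.112))
d=np.load('top.npz')['d'];T=[]
for du in(-7,-3,0,3,7):print(np.round([world('top',d,pt[0]+ex,pt[1]+du) for ex in(-3,0,3)],4).tolist())
E
python3 m2.py
```

```text
462 z 0.040769443493309576
rect (510.8990783691406, -251.2086639404297) (112.01158905029297, 43.20187759399414) 2.5598106384277344
[[ 0.455  -0.2542  0.0394]
 [ 0.467  -0.2542  0.0402]
 [ 0.479  -0.2533  0.0424]
 [ 0.491  -0.2518  0.0404]
 [ 0.503  -0.2517  0.0402]
 [ 0.515  -0.2511  0.0431]
 [ 0.527  -0.2493  0.0394]
 [ 0.539  -0.2497  0.0395]
 [ 0.551  -0.2468  0.0283]
 [ 0.563  -0.2459  0.0309]]
angle 4.4071140880152235 y at .484 -0.25272676767676766
x range 0.39871122461894115 0.5670767333292062
disc [0.64401364 0.24619918 0.11131587] [-0.55174633 -0.02131465 -0.46785584  0.01194124] z112 [0.64382466 0.24444961 0.112     ] [0.64445186 0.24724449 0.112     ]
[[0.6609, 0.2507, 0.1301], [0.6634, 0.244, 0.1191], [0.667, 0.238, 0.103]]
[[0.648, 0.2495, 0.1345], [0.6509, 0.2431, 0.1215], [0.6553, 0.2378, 0.101]]
[[0.6393, 0.2493, 0.1337], [0.6425, 0.2433, 0.1187], [0.6456, 0.237, 0.1038]]
[[0.6319, 0.2503, 0.1262], [0.6341, 0.2434, 0.1157], [0.6378, 0.2378, 0.0976]]
[[0.6195, 0.2493, 0.129], [0.6219, 0.2428, 0.1169], [0.6261, 0.2377, 0.0953]]
```

Emit:
{"op": "servo_tool", "data": {"steps": [[[30, 15, -4, 8, 0, 0, 0], [70, 32, -8, 16, 0, 0, 0], [110, 32, -8, 20, 0, 0, 0], [135, 32, -8, 20, 0, 0, 0], [135, 32, -8, 20, 0, 0, 0], [135, 32, -8, 20, 0, 0, 0]]]}}

```text
t: 8.75
tool_pos: [0.5001, -0.2443, 0.102]
orientation: [[0.0, 0.073, -0.997], [0.001, -0.997, -0.073], [-1.0, -0.001, -0.0]]
ft_force: [0.4, -0.5, 0.6]
width: 0.995
```

Run:
```python
from h import *
mv([.4985,-.2518,.014]);s=robot.sense();R=s['orientation'];print(np.round(R,3),np.degrees(np.arctan2(R[1][1],R[0][1])))
```

```text
t 8.75 p [ 0.5001 -0.2443  0.102 ] q [ 38.9  21.2 -19.8  98.9   8.   61.3 -69.4] shift mm [88.   7.4  2.1] F [ 0.4 -0.5  0.6]
[[ 0.     0.073 -0.997]
 [ 0.001 -0.997 -0.073]
 [-1.    -0.001 -0.   ]] -85.80323896696068
```

Emit:
{"op": "servo_tool", "data": {"steps": [[[20, 7, 2, 1, 0, 0, 0], [45, 7, 2, 1, 0, 0, 0], [68, 7, 2, 1, 0, 0, 0], [80, 7, 2, 1, 0, 0, 0], [88, 7, 2, 1, 0, 0, 0], [88, 7, 2, 1, 0, 0, 0], [88, 7, 2, 1, 0, 0, 0]]]}}

```text
t: 9.45
tool_pos: [0.499, -0.2531, 0.0145]
orientation: [[0.002, 0.054, -0.999], [-0.001, -0.999, -0.054], [-1.0, 0.001, -0.002]]
ft_force: [-0.2, -0.3, 0.4]
width: 1.002
```

Emit:
{"op": "servo_tool", "data": {"steps": [[[0, 0, 0, 0, 0, 0, 0.3], [0, 0, 0, 0, 0, 0, 0.6], [0, 0, 0, 0, 0, 0, 0.8], [0, 0, 0, 0, 0, 0, 1], [0, 0, 0, 0, 0, 0, 1], [0, 0, 0, 0, 0, 0, 1], [0, 0, 0, 0, 0, 0, 1]]], "squeeze": 60}}

```text
t: 10.15
tool_pos: [0.4986, -0.253, 0.014]
orientation: [[0.001, 0.053, -0.999], [-0.0, -0.999, -0.053], [-1.0, 0.0, -0.001]]
ft_force: [-2.0, 1.5, 6.5]
width: 0.484
```

Emit:
{"op": "servo_tool", "data": {"steps": [[[-5, 0, 0, 0, 0, 0, 1], [-15, 0, 0, 0, 0, 0, 1], [-35, 0, 0, 0, 0, 0, 1], [-65, 0, 0, 0, 0, 0, 1], [-100, 0, 0, 0, 0, 0, 1], [-135, 0, 0, 0, 0, 0, 1], [-165, 0, 0, 0, 0, 0, 1], [-190, 0, 0, 0, 0, 0, 1]]]}}

```text
t: 10.95
tool_pos: [0.4982, -0.2528, 0.2058]
orientation: [[0.001, 0.053, -0.999], [-0.001, -0.999, -0.053], [-1.0, 0.001, -0.001]]
ft_force: [0.1, 0.5, -3.9]
width: 0.484
```

Emit:
{"op": "servo_tool", "data": {"steps": [[[-5, -15, -5, -3, 0, 0, 1], [-10, -40, -15, -8, 0, 0, 1], [-10, -70, -30, -14, 0, 0, 1], [-10, -100, -45, -20, 0, 0, 1], [-10, -130, -60, -26, 0, 0, 1], [-10, -160, -75, -32, 0, 0, 1], [-10, -185, -85, -37, 0, 0, 1], [-10, -200, -90, -40, 0, 0, 1]]]}}

```text
t: 11.75
tool_pos: [0.5771, -0.0442, 0.2124]
orientation: [[-0.001, 0.689, -0.725], [0.002, -0.725, -0.689], [-1.0, -0.002, -0.0]]
ft_force: [-0.6, 0.8, -2.2]
width: 0.485
```

```bash
cat >> h.py <<'E'
from scipy.spatial.transform import Rotation as Ro
def go(target,R2):
    s=robot.sense();R=np.array(s['orientation']);p=np.array(s['tool_pos'])
    print('t',s['t'],'p',np.round(p,4),'w',round(s['width'],3),'shift',np.round(R.T@(np.array(target)-p)*1e3,1),'rotvec',np.round(Ro.from_matrix(R.T@R2).as_rotvec(degrees=True),1))
def aimR(psi=-3.6,el=20):
    a,e=np.radians(psi),np.radians(el)
    n=np.array([np.sin(a)*np.cos(e),-np.cos(a)*np.cos(e),np.sin(e)]);tx=-n
    ty=np.cross([0,0,1],tx);ty/=np.linalg.norm(ty);tz=np.cross(tx,ty)
    return n,np.c_[-tz,-ty,-tx]
E
python3 - <<'E'
from h import *
n,R2=aimR(el=0);go([.633,.08,.22],R2);n,R2=aimR();print(n,R2);go([.6333,.0814,.1616],R2);print(robot.sense()['q'])
E
```

```text
t 11.75 p [ 0.5771 -0.0442  0.2124] w 0.485 shift [  -7.4  -51.5 -126.1] rotvec [-42.8  -0.1   0.1]
[-0.05900379 -0.93783835  0.34202014] [[-0.02147562  0.99802673 -0.05900379]
 [-0.34134524 -0.06279052 -0.93783835]
 [-0.93969262 -0.          0.34202014]]
t 11.75 p [ 0.5771 -0.0442  0.2124] w 0.485 shift [  51.   -52.1 -127.2] rotvec [-42.4 -19.1   7.6]
[ 26.17814723  20.12692001 -32.0276561   87.21069633  10.72967479
  75.84522037 -53.34355406]
```

Emit:
{"op": "servo_tool", "data": {"steps": [[[-3, -6, -15, -6, 0, 0, 1], [-7, -12, -33, -12, 0, 0, 1], [-7, -20, -52, -19, 0, 0, 1], [-7, -29, -72, -26, 0, 0, 1], [-7, -37, -90, -32, 0, 0, 1], [-7, -44, -107, -38, 0, 0, 1], [-7, -49, -119, -41, 0, 0, 1], [-7, -51, -126, -43, 0, 0, 1]]]}}

```text
t: 12.55
tool_pos: [0.6344, 0.0761, 0.2198]
orientation: [[-0.001, 0.998, -0.066], [0.0, -0.066, -0.998], [-1.0, -0.001, -0.0]]
ft_force: [0.4, -0.3, -2.8]
width: 0.48
```

Run:
```python
from h import *
n,R2=aimR();go([.6333,.0814,.1616],R2);print(robot.sense()['q'])
```

```text
t 12.55 p [0.6344 0.0761 0.2198] w 0.48 shift [58.2 -1.3 -5.2] rotvec [ -0.2 -20.    0.1]
[ 17.20718185  29.45127094 -40.15405257  76.27981206  18.68639329
  80.92917523 -25.95106281]
```

Emit:
{"op": "servo_tool", "data": {"steps": [[[8, 0, 0, 0, -3, 0, 1], [18, 0, 0, 0, -6, 0, 1], [30, 0, -1, 0, -10, 0, 1], [42, -1, -2, 0, -14, 0, 1], [51, -1, -3, 0, -17, 0, 1], [56, -1, -3, 0, -19, 0, 1], [58, -1, -3, 0, -20, 0, 1], [58, -1, -3, 0, -20, 0, 1]]]}}

```text
t: 13.35
tool_pos: [0.6337, 0.0781, 0.162]
orientation: [[-0.024, 0.998, -0.064], [-0.341, -0.069, -0.937], [-0.94, -0.001, 0.342]]
ft_force: [-0.2, 0.9, -2.7]
width: 0.484
```

Run:
```python
from h import *
n,R2=aimR();go([.6333,.0814,.1616],R2)
p,d=snap('top');p2,_=snap('scene')
A=cv2.resize(p[120:260,160:300],None,fx=2.8,fy=2.8,interpolation=cv2.INTER_CUBIC)
B=cv2.resize(p2[150:290,270:410],None,fx=2.8,fy=2.8,interpolation=cv2.INTER_CUBIC)
save('s3.png',np.hstack([A,B]))
s=robot.sense();R=s['orientation'];D=np.array([.6435,.244,.112])
M=s['tool_pos']+R@np.array([-.009,0,-.070]);print('muzzle est',M,proj('top',M),proj('scene',M),'disc',proj('top',D),proj('scene',D),'dist',np.linalg.norm(M-D))
```

```text
t 13.35 p [0.6337 0.0781 0.162 ] w 0.484 shift [-0.8 -0.7 -3.2] rotvec [-0.3  0.   0.1]
muzzle est [0.63910404 0.14594498 0.14750299] (np.float64(220.62277221180048), np.float64(193.42614397577165)) (np.float64(343.75207759206046), np.float64(209.0791001081913)) disc (np.float64(188.64848868415316), np.float64(194.10935695783166)) (np.float64(381.24568323308665), np.float64(224.08889850899644)) dist 0.1043770805231291
```

View pics/s3.png

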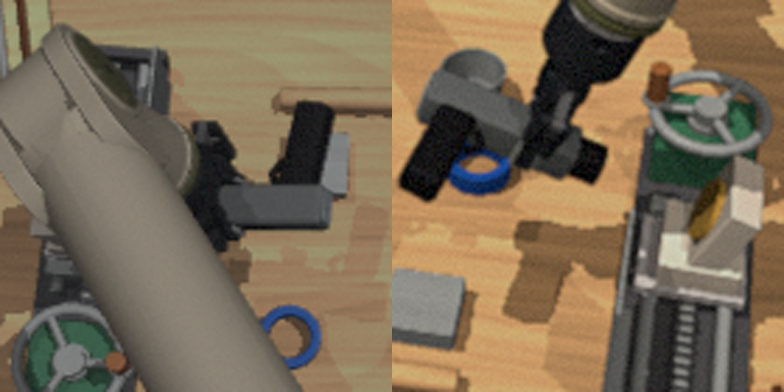

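In the scene view the lens front sits at about (344,209) in image pixels, where I predicted (343.8,209.1). The disc centre is at about (383,225), and the barrel axis meets it within about 3 mm at about 104 mm. I hold here.

Emit:
{"op": "servo_tool", "data": {"steps": [[[0, 0, 0, 0, 0, 0, 1], [0, 0, 0, 0, 0, 0, 1], [0, 0, 0, 0, 0, 0, 1], [0, 0, 0, 0, 0, 0, 1], [0, 0, 0, 0, 0, 0, 1], [0, 0, 0, 0, 0, 0, 1], [0, 0, 0, 0, 0, 0, 1], [0, 0, 0, 0, 0, 0, 1]]]}}

```text
t: 14.25
tool_pos: [0.6338, 0.078, 0.1623]
orientation: [[-0.024, 0.998, -0.065], [-0.341, -0.069, -0.937], [-0.94, -0.0, 0.342]]
ft_force: [-0.1, 0.3, -3.0]
width: 0.484
```

Emit:
{"op": "servo_tool", "data": {"steps": [[[0, 0, 0, 0, 0, 0, 1], [0, 0, 0, 0, 0, 0, 1], [0, 0, 0, 0, 0, 0, 1], [0, 0, 0, 0, 0, 0, 1], [0, 0, 0, 0, 0, 0, 1], [0, 0, 0, 0, 0, 0, 1], [0, 0, 0, 0, 0, 0, 1], [0, 0, 0, 0, 0, 0, 1]]]}}

```text
t: 15.05
tool_pos: [0.6338, 0.078, 0.1623]
orientation: [[-0.024, 0.998, -0.065], [-0.341, -0.069, -0.937], [-0.94, 0.0, 0.342]]
ft_force: [0.1, -0.2, -1.9]
width: 0.484
```

Emit:
{"op": "servo_tool", "data": {"steps": [[[0, 0, 0, 0, 0, 0, 1], [0, 0, 0, 0, 0, 0, 1], [0, 0, 0, 0, 0, 0, 1], [0, 0, 0, 0, 0, 0, 1], [0, 0, 0, 0, 0, 0, 1], [0, 0, 0, 0, 0, 0, 1], [0, 0, 0, 0, 0, 0, 1], [0, 0, 0, 0, 0, 0, 1]]]}}

```text
t: 15.85
tool_pos: [0.6338, 0.078, 0.1623]
orientation: [[-0.024, 0.998, -0.065], [-0.341, -0.069, -0.937], [-0.94, -0.0, 0.342]]
ft_force: [0.7, 0.5, -3.6]
width: 0.485
```

Run:
```python
from h import *
s=robot.sense();R=s['orientation'];M=s['tool_pos']+R@np.array([-.009,0,-.070]);print(np.round(s['dq'],2),M)
D=np.array([.6438,.245,.112]);a=-R[:,2];print('dist',(D-M)@a,'off',np.linalg.norm((D-M)-((D-M)@a)*a))
n,R2=aimR(el=0);go([.6344,.0761,.2198],R2)
```

```text
[ 0.05 -0.01 -0.05  0.04  0.15  0.05 -0.05] [0.63853477 0.14664468 0.14684276]
dist 0.10446211035375942 off 0.001782384694223645
t 15.85 p [0.6338 0.078  0.1623] w 0.485 shift [-53.4   0.7  21.4] rotvec [-0.3 20.   0.1]
```

Steady for 2.4 s. Now I return by the same path.

Emit:
{"op": "servo_tool", "data": {"steps": [[[-4, 0, 2, 0, 2, 0, 1], [-12, 0, 5, 0, 5, 0, 1], [-24, 0, 10, 0, 9, 0, 1], [-36, 0, 15, 0, 13, 0, 1], [-45, 1, 18, 0, 16, 0, 1], [-51, 1, 21, 0, 19, 0, 1], [-53, 1, 21, 0, 20, 0, 1], [-53, 1, 21, 0, 20, 0, 1]]]}}

```text
t: 16.65
tool_pos: [0.635, 0.0748, 0.2199]
orientation: [[0.001, 0.997, -0.071], [-0.0, -0.071, -0.997], [-1.0, 0.001, 0.0]]
ft_force: [0.5, -0.3, -3.4]
width: 0.486
```

```bash
cat >> h.py <<'E'
a=np.radians(-86.96)
RG=np.array([[0,np.cos(a),np.sin(a)],[0,np.sin(a),-np.cos(a)],[-1,0,0]])
E
python3 - <<'E'
from h import *
print(RG);go([.4986,-.253,.21],RG)
E
```

```text
[[ 0.          0.05303312 -0.99859275]
 [ 0.         -0.99859275 -0.05303312]
 [-1.          0.          0.        ]]
t 16.65 p [0.635  0.0748 0.2199] w 0.486 shift [   9.8 -112.7  336.7] rotvec [82.9 -0.  -0.1]
```

Emit:
{"op": "servo_tool", "data": {"steps": [[[0, -4, 12, 3, 0, 0, 1], [0, -10, 30, 8, 0, 0, 1], [0, -18, 54, 14, 0, 0, 1], [0, -26, 79, 20, 0, 0, 1], [0, -34, 104, 26, 0, 0, 1], [0, -43, 129, 32, 0, 0, 1], [0, -51, 152, 38, 0, 0, 1], [0, -58, 174, 43, 0, 0, 1]]]}}

```text
t: 17.45
tool_pos: [0.5636, -0.0942, 0.2189]
orientation: [[-0.001, 0.678, -0.735], [-0.001, -0.735, -0.678], [-1.0, -0.0, 0.001]]
ft_force: [0.3, -0.8, -2.9]
width: 0.483
```

Run:
```python
from h import *
go([.4986,-.253,.21],RG)
```

```text
t 17.45 p [ 0.5636 -0.0942  0.2189] w 0.483 shift [  9.   72.6 155.4] rotvec [39.7  0.1 -0. ]
```

Emit:
{"op": "servo_tool", "data": {"steps": [[[2, 10, 23, 6, 0, 0, 1], [4, 21, 46, 12, 0, 0, 1], [6, 33, 70, 18, 0, 0, 1], [9, 45, 95, 24, 0, 0, 1], [9, 56, 119, 30, 0, 0, 1], [9, 65, 140, 35, 0, 0, 1], [9, 71, 152, 39, 0, 0, 1], [9, 72, 155, 39, 0, 0, 1]]]}}

```text
t: 18.25
tool_pos: [0.4993, -0.2535, 0.2098]
orientation: [[-0.002, 0.065, -0.998], [-0.001, -0.998, -0.065], [-1.0, 0.001, 0.002]]
ft_force: [0.3, -0.5, -3.4]
width: 0.483
```

Emit:
{"op": "servo_tool", "data": {"steps": [[[20, 0, 0, 0, 0, 0, 1], [50, 0, 0, 0, 0, 0, 1], [85, 0, 0, 0, 0, 0, 1], [115, 0, 0, 0, 0, 0, 1], [135, 0, 0, 0, 0, 0, 1], [140, 0, 0, 0, 0, 0, 1], [140, 0, 0, 0, 0, 0, 1]]]}}

```text
t: 18.95
tool_pos: [0.5006, -0.2506, 0.0698]
orientation: [[-0.001, 0.073, -0.997], [0.001, -0.997, -0.073], [-1.0, -0.001, 0.001]]
ft_force: [0.0, -0.4, -2.7]
width: 0.483
```

Run:
```python
from h import *
go([.4986,-.253,.0145],RG)
```

```text
t 18.95 p [ 0.5006 -0.2506  0.0698] w 0.483 shift [55.3  2.3  2.1] rotvec [1.1 0.1 0.1]
```

Lower gently and watch the force for contact.

Emit:
{"op": "servo_tool", "data": {"steps": [[[10, 2, 2, 1, 0, 0, 1], [22, 2, 2, 1, 0, 0, 1], [34, 2, 2, 1, 0, 0, 1], [43, 2, 2, 1, 0, 0, 1], [49, 2, 2, 1, 0, 0, 1], [52, 2, 2, 1, 0, 0, 1], [54, 2, 2, 1, 0, 0, 1], [54, 2, 2, 1, 0, 0, 1]]]}}

```text
t: 19.75
tool_pos: [0.499, -0.2539, 0.0163]
orientation: [[0.0, 0.053, -0.999], [0.0, -0.999, -0.053], [-1.0, -0.0, -0.0]]
ft_force: [0.6, -0.2, -3.4]
width: 0.485
```

Emit:
{"op": "servo_tool", "data": {"steps": [[[1, 0, 0, 0, 0, 0, 1], [1, 0, 0, 0, 0, 0, 1]]]}}

```text
t: 19.95
tool_pos: [0.4991, -0.2539, 0.0155]
orientation: [[0.0, 0.053, -0.999], [-0.0, -0.999, -0.053], [-1.0, 0.0, -0.0]]
ft_force: [-0.6, 0.3, -2.8]
width: 0.485
```

Emit:
{"op": "servo_tool", "data": {"steps": [[[1, 0, 0, 0, 0, 0, 1], [1, 0, 0, 0, 0, 0, 1]]]}}

```text
t: 20.15
tool_pos: [0.4989, -0.2539, 0.0143]
orientation: [[0.0, 0.053, -0.999], [-0.0, -0.999, -0.053], [-1.0, 0.0, -0.0]]
ft_force: [-0.1, 0.6, -3.0]
width: 0.479
```

Emit:
{"op": "servo_tool", "data": {"steps": [[[1, 0, 0, 0, 0, 0, 1], [1, 0, 0, 0, 0, 0, 1]]]}}

```text
t: 20.35
tool_pos: [0.499, -0.2539, 0.014]
orientation: [[0.0, 0.053, -0.999], [-0.0, -0.999, -0.053], [-1.0, 0.0, -0.0]]
ft_force: [-2.5, 1.6, 4.0]
width: 0.48
```

Contact (Fz went from -3 to +4). Release slowly, then lift straight up and away.

Emit:
{"op": "servo_tool", "data": {"steps": [[[0, 0, 0, 0, 0, 0, 0.45], [0, 0, 0, 0, 0, 0, 0.35], [0, 0, 0, 0, 0, 0, 0.2], [0, 0, 0, 0, 0, 0, 0], [0, 0, 0, 0, 0, 0, 0], [0, 0, 0, 0, 0, 0, 0]]]}}

```text
t: 20.95
tool_pos: [0.4989, -0.2539, 0.0133]
orientation: [[0.0, 0.053, -0.999], [0.0, -0.999, -0.053], [-1.0, -0.0, -0.0]]
ft_force: [0.6, -0.3, 0.1]
width: 1.003
```

Emit:
{"op": "servo_tool", "data": {"steps": [[[-15, 0, 0, 0, 0, 0, 0], [-45, 0, 0, 0, 0, 0, 0], [-85, 0, 0, 0, 0, 0, 0], [-130, 0, 0, 0, 0, 0, 0], [-175, 0, 0, 0, 0, 0, 0], [-215, 0, 0, 0, 0, 0, 0], [-215, 0, 0, 0, 0, 0, 0]]]}}

```text
t: 21.65
tool_pos: [0.5017, -0.2547, 0.2364]
orientation: [[0.011, 0.054, -0.999], [-0.005, -0.999, -0.054], [-1.0, 0.006, -0.01]]
ft_force: [0.9, 0.1, -0.9]
width: 1.0
```

Emit:
{"op": "servo_tool", "data": {"steps": [[[0, 40, 20, 0, 0, 0, 0], [0, 80, 45, 0, 0, 0, 0], [0, 120, 70, 0, 0, 0, 0], [0, 160, 95, 0, 0, 0, 0], [0, 200, 115, 0, 0, 0, 0], [0, 230, 130, 0, 0, 0, 0], [0, 230, 130, 0, 0, 0, 0], [0, 230, 130, 0, 0, 0, 0]]]}}

```text
t: 22.45
tool_pos: [0.3808, -0.4908, 0.2284]
orientation: [[0.0, 0.052, -0.999], [0.001, -0.999, -0.052], [-1.0, -0.001, -0.0]]
ft_force: [0.6, 0.6, 0.2]
width: 0.999
```

Run:
```python
from h import *
p,d=snap('top');save('end.png',p,k=1.4)
c=robot.calibration('top');T=np.array(c['cam_to_world']);v,u=np.mgrid[0:420,0:560]
X=np.stack([(u-c['cx'])/c['fx']*d,(v-c['cy'])/c['fy']*d,d],-1)@T[:3,:3].T+T[:3,3]
m=(X[...,2]>.034)&(X[...,2]<.06)&(abs(X[...,0]-.48)<.11)&(X[...,1]<-.2)&(X[...,1]>-.30)
print(np.median(X[m][:,2]),X[m].min(0),X[m].max(0));s=robot.sense();print(s['t'],s['tool_pos'],s['ft_force'])
```

```text
0.040662734284000135 [ 0.39878712 -0.2999912   0.03400743] [ 0.56987085 -0.23223076  0.051007  ]
22.5 [ 0.38190862 -0.48963697  0.22854167] [0.39089875 0.2231105  0.4563508 ]
```

View pics/end.png

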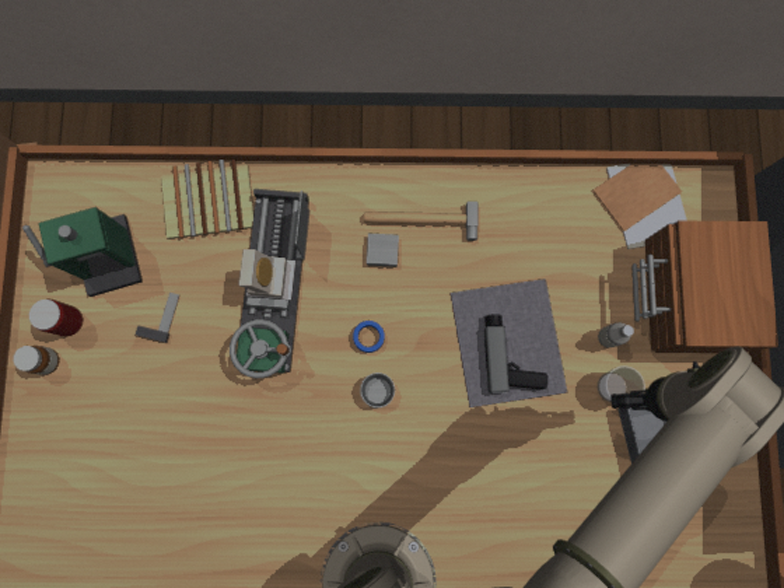

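The final view shows the thermometer flat on its pad (barrel 496,355, top 41 mm up) and the crank still at (282,349). The bystanders have not moved.

```bash
python3 -c "
from station import robot
print(robot.job_done())"
```

```text
the job is handed in; nothing more can be done
None
```

The job is done and handed in at about 22.5 s. No verdict was reported.

- **Handwheel:** I wound it clockwise by its handle, about 190°, until the handle stopped moving and the force rose to about 65 N at the wrist. I then eased off to about 15 N and let go. The last picture shows the carriage at the stop block and the crank where I left it.
- **Measurement:** I gripped the thermometer and held it for 2.4 s without movement. By my estimate the lens was about 104 mm from the disc, its axis passed about 2 mm from the disc's centre, and it was square within about a degree of my estimated bed direction.
- **Return:** I lowered the thermometer to light contact and released it. It lies flat on the pad, with its top at 41 mm as before and its position within about 3 mm of the start. The other things look unmoved in the last picture.

**Uncertain points:**
- My readings of the disc's depth differed by about 5 mm: around 0.2405 m in y from the depth image and 0.246 m from both cameras together. The true distance may therefore be a few millimetres off the estimate.
- That the carriage touches the stop rests on the force rise and the pictures, not on a direct gap measurement.

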